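# Shut the coffee-pod box

## Task

The coffee-pod box cannot be shut because one of the spice jars was put away in it by mistake. Take that jar out and stand it upright on the wooden board with the other two spice jars, then lower the box's lid gently until it is fully closed over the pods. Do not let the lid slam, leave the pods in their places and the other two jars standing on the board, and do not disturb the mug and the milk cup.

Things in the scene. Friction and masses are not known exactly. Their poses are not given: they have to be found in the camera images.
- pod_box: Wooden coffee-pod box, 134 (x) by 198 (y) mm, fixed; front (-x side) to the robot, lid hinged at the back (+x). Origin: on the worktop under its centre, z up. Rim 71 mm, inner floor 21 mm, partitions to 53 mm above the worktop. Six 60 mm compartments centred at x = -32 (front) and +32, y = -64, 0, 64 mm. A jar stands in one of the front ones and rises 55 mm over the rim; pods in the others
- lid (a joint): Angle of the box's lid: 0 closed flat on the rim, grows as it opens (1.57 upright, stop at 1.85). The stiff hinge holds the lid wherever it is left, so it must be taken down all the way. The lid is a wooden frame with a clear pane, 134 x 198 mm, 16 mm thick, 0.3 kg; closed, its underside lies on the rim and its top is 87 mm above the worktop
- lid_handle (a point): Middle of the round bar pull on the lid's front edge: bar 12 mm thick, 116 mm long, parallel to the hinge, on two brass posts 90 mm apart; its axis is 42 mm in front of the lid's edge and 180 mm from the hinge axis; moves with the lid (79 mm above the worktop when closed)
- lid_hinge (a point): Point on the hinge axis in the middle of the box's back edge, 71 mm above the worktop; does not move with the lid. Its y axis is the hinge axis; the lid opens by turning about +y
- spice_board: Wooden board, 170 (x) x 260 (y) mm, 21 mm thick, fixed flat on the worktop. Origin: on the worktop under its centre; z up. Behind and above it hangs a wall cabinet (fixed, over world y > 0.05; its door handle reaches forward to about x = 0.48, 0.43 m above the worktop and up): keep the wrist on the robot's side of it
- jar_brown: Glass spice jar with a dark screw cap, 41 mm across, 105 mm tall; cream label with a red band, ochre contents. One of three jars of one size; at the start one of them (not always the same) stands in the coffee-pod box and the other two on the wooden board. Origin: centre of its underside; z up its axis
- jar_black: Glass spice jar with a dark screw cap, 41 mm across, 105 mm tall; black label, pale contents. One of three jars of one size; at the start one of them (not always the same) stands in the coffee-pod box and the other two on the wooden board. Origin: centre of its underside; z up its axis
- jar_red: Glass spice jar with a dark screw cap, 41 mm across, 105 mm tall; red-brown label, brown contents. One of three jars of one size; at the start one of them (not always the same) stands in the coffee-pod box and the other two on the wooden board. Origin: centre of its underside; z up its axis
- pod_a: Coffee pod with a brown cup, 51 mm across its rim, 43 mm tall, standing in the box. Origin: centre of its underside
- pod_b: Coffee pod with a dark green cup, 51 mm across its rim, 43 mm tall, standing in the box. Origin: centre of its underside
- pod_c: Coffee pod with a dark red cup, 51 mm across its rim, 43 mm tall, standing in the box. Origin: centre of its underside
- pod_d: Coffee pod with a cream cup, 51 mm across its rim, 43 mm tall, standing in the box. Origin: centre of its underside
- pod_e: Coffee pod with a dark green cup, 51 mm across its rim, 43 mm tall, standing in the box. Origin: centre of its underside
- mug: White mug, 85 mm across and 91 mm tall, a bystander at the back of the worktop. Origin: on its underside
- milk_cup: Steel milk cup with a black handle, 82 mm across and 88 mm tall, a bystander at the back of the worktop. Origin: on its underside
There are look-alikes about, which are no part of the job. Leave any blue or purple look-alike of the pod_b alone.

How it is judged:
At the end, for the whole second after the job is handed in: The lid is fully closed (within 0.035 rad); all three spice jars stand upright (within 0.1 rad) and at rest on the wooden board, their centres over it; all five pods stand upright in the box within 20 mm of where they were (value of joint lid below 0.035 rad and x of jar_brown in the frame of spice_board between -0.08 and 0.08 m and y of jar_brown in the frame of spice_board between -0.125 and 0.125 m and z of jar_brown in the frame of spice_board between 0.016 and 0.026 m and angle between each of jar_brown, jar_black, jar_red's own z axis and vertical below 0.1 rad and linear speed of each of jar_brown, jar_black, jar_red below 0.02 m/s and x of jar_black in the frame of spice_board between -0.08 and 0.08 m and y of jar_black in the frame of spice_board between -0.125 and 0.125 m and z of jar_black in the frame of spice_board between 0.016 and 0.026 m and x of jar_red in the frame of spice_board between -0.08 and 0.08 m and y of jar_red in the frame of spice_board between -0.125 and 0.125 m and z of jar_red in the frame of spice_board between 0.016 and 0.026 m and z of pod_a in the frame of pod_box between 0.012 and 0.03 m and angle between each of pod_a, pod_b, pod_c, pod_d, pod_e's own z axis and vertical below 0.25 rad and distance of each of pod_a, pod_b, pod_c, pod_d, pod_e from where it was at the start of the episode below 0.02 m and z of pod_b in the frame of pod_box between 0.012 and 0.03 m and z of pod_c in the frame of pod_box between 0.012 and 0.03 m and z of pod_d in the frame of pod_box between 0.012 and 0.03 m and z of pod_e in the frame of pod_box between 0.012 and 0.03 m); the robot touches nothing.
It fails at once if the lid is slammed or flung (turns faster than 3 rad/s) (velocity of joint lid below -3 rad/s or velocity of joint lid above 3 rad/s).
It fails at once if the mug or the milk cup is disturbed (moved over 20 mm) (distance of any of mug, milk_cup from where it was at the start of the episode above 0.02 m).
It also fails if it takes over 61 s, if anything falls off the work surface, if the arm or the gripper's body presses on something with over 40 N, if the wrist force passes 120 N, or if a joint passes its speed limit or range.

## Robot

A 6-joint arm with a two-finger parallel gripper is mounted at the origin on a cart in front of the work surface, level with it; the furniture and walls round the work are solid. World frame = base frame: x ahead of the robot, y to its left, z up, the work surface at z = 0. Lengths are in m, angles in rad, forces in N, time in s.
With the tool pointing down it reaches from about 0.325 to 0.775 m from the base axis. Payload 9.3 kg.
Tool frame: the origin (TCP) lies midway between the tips of the shut fingers; the grasp point (between the pads) lies 19 mm behind it; z points along the fingers, y is the line along which they close (so a half turn about z gives the same grasp; the last joint's range is limited). The gripper opens to 85 mm and grips with 20 to 120 N. Pads are 22 mm wide; open, the fingers measure 114 mm over their backs; the gripper's body (76 mm by 85 mm) begins 54 mm behind the grasp point. The pads swing forward as they close: fully open they stand 13 mm farther back than shut.
Start: joints at [-0.153, 0.259, 0.021, 1.334, 0, 1.418], TCP at [0.55, -0, 0.231] pointing down, gripper open.
Joint ranges: [-3.04, 3.04], [-0.91, 1.82], [-1.04, 1.36], [-1.92, 1.95], [-1.52, 1.45], [-3.14, 3.14]. Speed limits (rad/s): [2.22, 2.22, 2.79, 3.14, 3.14, 3.14].

## Interface

Orientations are given as a rotation vector (axis times angle).
In Python, from station import read_state, read_camera, get_calibration, sign_off gives the robot as it stands.
- The arm moves only by the shell command python3 -m inch 'ROWS' [OPENING]. ROWS is JSON, a list of rows, each a list of 4 numbers: the shift along the tool's x, y, z normalised to -1 to 1, where 1 is 0.02 m, then the turn about the tool's z normalised to -1 to 1, where 1 is 6 degrees. In form: [[dx, dy, dz, roll], ...]. A call has 1 to 20 rows; each row shifts and turns the commanded pose from where the row before left it, along the tool's axes as they then stand; what a row does not reach is not made up. A row lasts 1/8 s, in which the tool goes at most 62.5 mm and 10.7 degrees, less where a joint would pass 70% of its speed; a pose out of reach is approached as far as the arm can. A call with a number of a shift or a turn outside -1 to 1 is refused whole. A call with a gripper value outside its range is refused whole. OPENING is the closure, from -1 (fully open) to 1 (shut), set as the call begins (- or left out, the last holds). The fingers move at their own pace and stop on an object; the grip force is fixed at half the most. Time passes only in rows, so rows that do not move let the fingers close. It gives the time, the measured TCP pose, the force, the opening and the grip force at its end, in the units of the state.
- read_state(): the state, without advancing time (a new reading comes with each control period).
- read_camera(name): name is "scene" or "side" or "wrist"; returns (picture, depth): 420x560x3 uint8, red, green, blue; 420x560 float32, m along the optical axis (not along the pixel's ray), 0 where there is no reading.
- get_calibration(name): a dict with "fx", "fy", "cx", "cy" (pixels), "R" (3x3) and "t" (3): a world point X has camera coordinates R X + t; the wrist camera has in their place "mount" (4x4, takes a point from camera to tool coordinates, whose origin is the TCP and whose axes are the flange's). Camera axes: x right, y down, z forward; pixel columns grow to the right and rows downward; lengths in m; the calibration is good to about 2 mm. A picture is of the moment at which its call begins: read the wrist's pose just before it. get_calibration takes no time and is no camera call.
- sign_off(): hands the job in; it is judged then, once.
The state is a dict: "clock": time; "joint_pos": joint angles; "qd": joint speeds; "joint_efforts": joint torques, N m; "position": TCP position; "ee_rot": TCP orientation; "wrist_force": force on the tool from outside, world axes, zero at the start; "torque": the same for the moment, N m; "opening": opening from 0.0 (shut) to 1.0 (fully open); "grasp_force": force on a finger pad.
Only numpy, scipy, OpenCV 4.12 (cv2) and the standard library are available. Lean on these libraries where they do the work, as an engineer would, in place of code of your own. Each camera call takes 0.05 s, during which the arm holds its last target. There are 200 camera calls.

## Working session

There is one attempt and no reset: what is moved stays moved. The work goes in short steps, Python scripts to look and compute and a shell command to move; the robot and the scene stay as the last step left them, time stands still between calls to the robot, and variables do not carry over. Pictures are saved under pics/ and viewed, at most 10 in all, crops included, and the job is handed in when it is done.

```bash
mkdir -p pics; ls; python3 - <<'E'
from station import *
import cv2,numpy as np
s=read_state();print(s)
for n in("scene","side"):
    p,d=read_camera(n);cv2.imwrite(f"pics/{n}0.png",p[:,:,::-1]);np.savez(f"{n}0.npz",p=p,d=d)
    print(n,get_calibration(n))
print(get_calibration("wrist"))
E
```

```text
pics
{'clock': 0.0, 'joint_pos': array([-1.52570073e-01,  2.59195560e-01,  2.07298991e-02,  1.33369766e+00,
       -1.75586957e-07,  1.41820517e+00]), 'qd': array([-0.00129214,  0.00140907,  0.00013456, -0.00109501,  0.00036467,
       -0.00101663]), 'joint_efforts': array([-2.65873996e-04, -5.55637658e+01,  3.44536042e+01,  1.31759423e-02,
       -2.94380488e-04,  4.47349430e-05]), 'position': array([5.49706304e-01, 5.68769950e-05, 2.30651801e-01]), 'ee_rot': array([-2.22063852e+00, -2.22068533e+00,  1.26971022e-03]), 'wrist_force': array([ 0.57929628,  0.07151327, -0.39946079]), 'torque': array([-0.04381675,  0.01579487, -0.05393342]), 'grasp_force': 0.0, 'opening': 1.00173261292686}
scene {'fx': 530.2396029138904, 'fy': 530.2396029138904, 'cx': 271.47015677054463, 'cy': 217.14369057708532, 'R': array([[ 0.9337311 , -0.35771974, -0.01352118],
       [-0.19889417, -0.48701434, -0.85044585],
       [ 0.29763626,  0.79677702, -0.5258888 ]]), 't': array([-0.57627703,  0.16633746,  1.43806799])}
side {'fx': 447.5812800279679, 'fy': 447.5812800279679, 'cx': 280.9508337096187, 'cy': 211.65946688069144, 'R': array([[ 0.84157873, -0.54004796, -0.00966674],
       [-0.30333489, -0.45773954, -0.83574066],
       [ 0.44691519,  0.70627383, -0.54903925]]), 't': array([-0.54260314,  0.24589559,  0.9348947 ])}
{'fx': 323.9798513454056, 'fy': 323.9798513454056, 'cx': 280.11175860061536, 'cy': 209.84953288827737, 'mount': array([[-4.95104957e-04, -9.64607874e-01, -2.63688083e-01,
         6.82982935e-02],
       [ 9.99999641e-01, -2.96274919e-04, -7.93800223e-04,
        -6.87240181e-04],
       [ 6.87581780e-04, -2.63688381e-01,  9.64607674e-01,
        -1.42951701e-01],
       [ 0.00000000e+00,  0.00000000e+00,  0.00000000e+00,
         1.00000000e+00]])}
```

View pics/scene0.png

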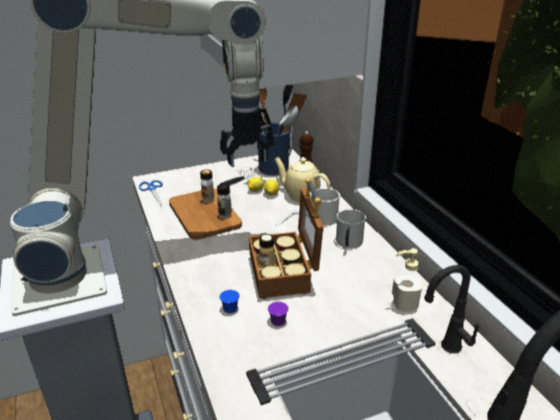

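View pics/side0.png

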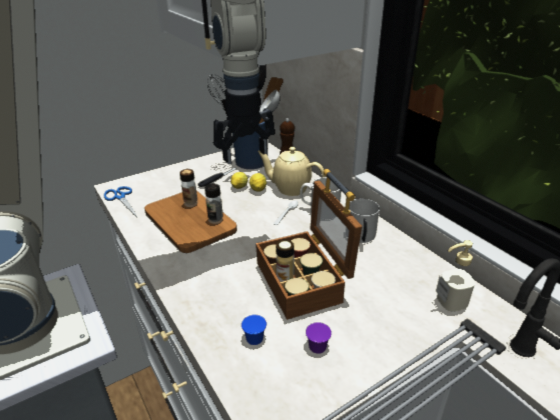

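The scene view shows the board at about (205,212) with two jars at (207,187) and (224,202). The open box is at about (280,262), with the third jar in a front compartment at (266,245). In the side view that jar is at (285,258), the lid is upright at (335,225) with its bar at its top, and the two bystander cups are behind the lid. Next I'll measure these.

```bash
cat > h.py <<'E'
import numpy as np,cv2
from station import *
def pts(n,d):
    c=get_calibration(n);v,u=np.mgrid[:420,:560]
    P=np.stack([(u-c['cx'])/c['fx']*d,(v-c['cy'])/c['fy']*d,d],-1)
    return (P-c['t'])@c['R']
def ray(n,u,v,z):
    c=get_calibration(n);C=-c['R'].T@c['t'];r=c['R'].T@np.array([(u-c['cx'])/c['fx'],(v-c['cy'])/c['fy'],1])
    return C+r*(z-C[2])/r[2]
E
python3 - <<'E'
from h import *
vis=[]
for n in("scene","side"):
    f=np.load(n+"0.npz");P=pts(n,f['d']);ok=f['d']>0;p=f['p'].astype(int)
    X,Y,Z=P[...,0],P[...,1],P[...,2]
    reg=ok&(X>.2)&(X<1)&(Y>-.6)&(Y<.5)
    # jar cap tops
    for name,lo,hi in(("cap",.118,.132),("rim",.066,.077)):
        m=(reg&(Z>lo)&(Z<hi)).astype(np.uint8)
        k,l,st,ce=cv2.connectedComponentsWithStats(m)
        for i in range(1,k):
            if st[i,4]>25:
                q=P[l==i];print(n,name,st[i],q.mean(0).round(4),q.min(0).round(3),q.max(0).round(3))
    hsv=cv2.cvtColor(f['p'],cv2.COLOR_RGB2HSV)
    m=(reg&(Z>.014)&(Z<.028)&(hsv[...,1]>90)&(hsv[...,0]<25)).astype(np.uint8)
    k,l,st,ce=cv2.connectedComponentsWithStats(m)
    i=1+st[1:,4].argmax();r=cv2.minAreaRect(P[l==i][:,:2].astype(np.float32));print(n,"board",r,st[i])
    # topdown image
    x=((X-.2)*700).astype(int);y=((.5-Y)*600).astype(int)
    im=np.zeros((600,660,3),np.uint8);o=np.argsort(Z[reg]);
    R=((X[reg][o]-.2)/.8*599).astype(int);C=((.5-Y[reg][o])/1.1*659).astype(int);im[599-R,C]=f['p'][reg][o]
    cv2.imwrite(f"pics/top_{n}.png",im[:,:,::-1])
    b=reg&(Y<.0)&(Z>.13)&(Z<.35)&(X>.4);print(n,"lid pts",b.sum(),P[b].min(0),P[b].max(0))
    s=P[b]; 
    for z in np.arange(.08,.32,.02):
        w=reg&(abs(Z-z)<.006)&(X>.4)&(Y<.1)&(hsv[...,0]<25)&(hsv[...,1]>60)
        if w.sum()>5:print(round(z,2),P[w].min(0).round(3),np.median(P[w],0).round(3),P[w].max(0).round(3))
E
```

```text
scene cap [295 122  12  10  34] [0.9092 0.4501 0.1254] [0.905 0.402 0.119] [0.914 0.498 0.132]
scene cap [ 308  132  212  161 2002] [ 0.9668 -0.2957  0.1228] [ 0.904 -0.6    0.118] [0.993 0.386 0.132]
scene cap [274 139  16   8  56] [0.7888 0.3429 0.1253] [0.76  0.33  0.118] [0.826 0.364 0.132]
scene cap [300 143  13   6  44] [0.8606 0.2903 0.1248] [0.842 0.277 0.118] [0.885 0.31  0.131]
scene cap [294 161  19   9 103] [0.7886 0.1537 0.1223] [0.76  0.127 0.118] [0.818 0.188 0.132]
scene cap [200 169  12   8  73] [0.4785 0.2222 0.1239] [0.461 0.204 0.118] [0.499 0.249 0.128]
scene cap [217 184  13   9  88] [0.502  0.1052 0.124 ] [0.483 0.087 0.118] [0.522 0.133 0.128]
scene cap [299 214  15  33  78] [ 0.6388 -0.2039  0.1254] [ 0.624 -0.28   0.118] [ 0.652 -0.135  0.132]
scene cap [259 234  15  12 130] [ 0.5255 -0.2044  0.1244] [ 0.506 -0.225  0.118] [ 0.547 -0.182  0.128]
scene cap [313 250   8   9  42] [ 0.6155 -0.3167  0.1246] [ 0.61  -0.324  0.118] [ 0.623 -0.3    0.131]
scene cap [405 264  13   8  55] [ 0.7973 -0.4519  0.1266] [ 0.787 -0.46   0.119] [ 0.813 -0.436  0.132]
scene ri
[... 6424 characters left out ...]
4] [ 0.613 -0.215  0.077] [0.841 0.072 0.086]
0.1 [ 0.506 -0.32   0.094] [ 0.623 -0.216  0.1  ] [0.844 0.098 0.106]
0.12 [ 0.485 -0.455  0.114] [ 0.611 -0.217  0.121] [0.807 0.1   0.126]
0.14 [ 0.609 -0.455  0.134] [ 0.651 -0.32   0.14 ] [ 0.818 -0.131  0.146]
0.16 [ 0.611 -0.448  0.154] [ 0.647 -0.315  0.161] [ 0.806 -0.126  0.166]
0.18 [ 0.612 -0.321  0.174] [ 0.619 -0.31   0.18 ] [ 0.654 -0.129  0.186]
0.2 [ 0.612 -0.321  0.194] [ 0.627 -0.252  0.2  ] [ 0.653 -0.13   0.206]
0.22 [ 0.623 -0.272  0.214] [ 0.635 -0.265  0.219] [ 0.654 -0.177  0.226]
0.24 [ 0.592 -0.279  0.234] [ 0.636 -0.185  0.24 ] [0.655 0.013 0.246]
0.26 [ 0.625 -0.283  0.254] [ 0.635 -0.271  0.258] [ 0.658 -0.164  0.262]
```

```bash
python3 - <<'E'
import cv2
p=cv2.imread("pics/side0.png")[120:330,130:410];cv2.imwrite("pics/crop.png",cv2.resize(p,None,fx=2.8,fy=2.8,interpolation=2))
E
```

```text
(no output)
```

View pics/crop.png

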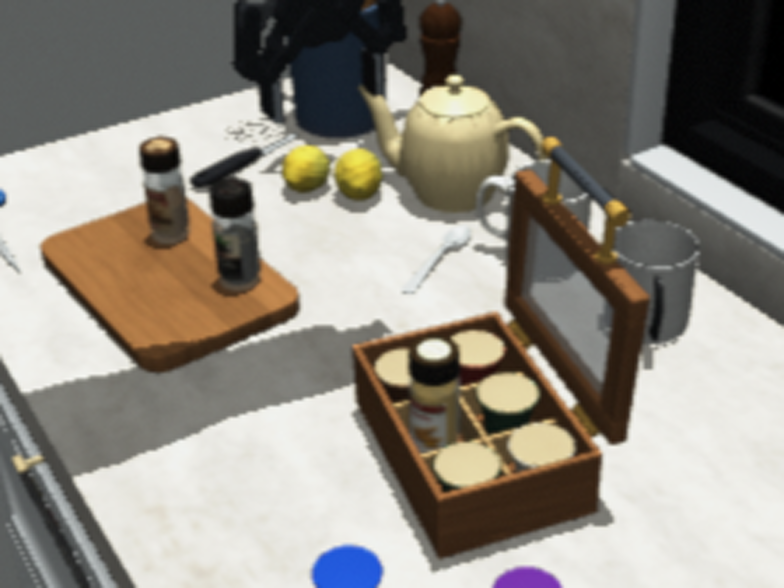

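The crop shows the jar in the front middle compartment (cap at crop (433,360)) and the lid slightly past vertical. Its bar runs from crop (550,145) to (625,210), and the black and red jars are on the board. I'll refine the box yaw, the bar position and the jar position, and save them.

```bash
python3 - <<'E'
from h import *
for n in("scene","side"):
    f=np.load(n+"0.npz");P=pts(n,f['d']);X,Y,Z=np.moveaxis(P,-1,0)
    hsv=cv2.cvtColor(f['p'],cv2.COLOR_RGB2HSV)
    q=P[(abs(Z-.0705)<.0035)&(X>.46)&(X<.65)&(Y>-.33)&(Y<-.09)]
    r=cv2.minAreaRect(q[:,:2].astype(np.float32));print(n,"rim",r)
    lid=(X>.58)&(X<.72)&(Y>-.35)&(Y<-.1)&(f['d']>0)
    q=P[lid&(Z>.12)&(Z<.2)&(hsv[...,1]>80)&(hsv[...,0]<20)];print("lidframe",len(q))
    yaw=-.2
    b=P[lid&(Z>.235)];print("bar+posts",len(b),b.mean(0).round(4))
    b=P[lid&(Z>.24)&(hsv[...,1]<110)];
    l=cv2.fitLine(b[:,:2].astype(np.float32),cv2.DIST_HUBER,0,.01,.01).ravel();print("bar",len(b),b.mean(0).round(4),b.min(0).round(4),b.max(0).round(4),"dir yaw",np.arctan2(-l[0]*np.sign(l[1]),abs(l[1])))
    o=np.array([.557,-.208]);c,s=np.cos(yaw),np.sin(yaw)
    lx=(b[:,:2]-o)@[c,s];ly=(b[:,:2]-o)@[-s,c]
    print("in box: x",np.percentile(lx,[2,50,98]).round(4),"y",np.percentile(ly,[1,99]).round(4))
E
```

```text
scene rim ((0.5591961741447449, -0.21084445714950562), (0.20480911433696747, 0.14073263108730316), 78.25335693359375)
lidframe 304
bar+posts 164 [ 0.6405 -0.233   0.2524]
bar 96 [ 0.6429 -0.2222  0.2534] [ 0.6242 -0.2847  0.243 ] [ 0.6599 -0.1692  0.2582] dir yaw -0.19730897
in box: x [0.0819 0.0863 0.094 ] y [-0.0581  0.0492]
side rim ((0.5603132843971252, -0.2061120867729187), (0.20231322944164276, 0.14257892966270447), 78.51255798339844)
lidframe 625
bar+posts 283 [ 0.6391 -0.2316  0.2535]
bar 168 [ 0.64   -0.2257  0.2548] [ 0.6252 -0.2819  0.2406] [ 0.6572 -0.1638  0.2603] dir yaw -0.21224807
in box: x [0.0806 0.084  0.092 ] y [-0.0522  0.0506]
```

```bash
python3 -m inch '[[-1,-0.1,0,0],[-1,-0.1,0,0],[-1,-0.1,0,0],[-1,-0.1,0,0],[-1,-0.1,0,0],[-1,-0.1,0,0],[-1,-0.1,0,0],[-1,-0.1,0,0],[-1,-0.1,0,0],[-1,-0.2,0,0],[0,0,0,0.97],[0,0,0,0.97],[0,0,0,0],[0,0,0,0]]' -1; python3 - <<'E'
from h import *
from scipy.spatial.transform import Rotation as Ro
s=read_state();p,d=read_camera("wrist");cv2.imwrite("pics/w1.png",p[:,:,::-1])
R=Ro.from_rotvec(s['ee_rot']).as_matrix();print(R.round(3),s['position'])
c=get_calibration("wrist");M=c['mount'];v,u=np.mgrid[:420,:560]
P=np.stack([(u-c['cx'])/c['fx']*d,(v-c['cy'])/c['fy']*d,d],-1)@M[:3,:3].T+M[:3,3]
W=P@R.T+s['position']
m=(d>0)&(abs(W[...,2]-.126)<.006)&(abs(W[...,0]-.527)<.04)&(abs(W[...,1]+.2)<.04)
q=W[m];print(len(q),q.mean(0),q.min(0),q.max(0))
m=(d>0)&(W[...,2]<.15)&(W[...,2]>.02)&(abs(W[...,0]-.527)<.03)&(abs(W[...,1]+.2)<.03);print(np.percentile(W[m][:,2],[50,90,99]) if m.any() else 0)
E
```

```text
clock: 1.85
position: [0.5279, -0.2003, 0.2313]
ee_rot: [-2.433, -1.987, 0.0]
wrist_force: [0.5, -0.8, -0.7]
opening: 0.997
grasp_force: 0.0
[[ 0.2   0.98 -0.  ]
 [ 0.98 -0.2   0.  ]
 [-0.   -0.   -1.  ]] [ 0.52792817 -0.20027981  0.23125291]
1921 [ 0.52765208 -0.19589788  0.12584172] [ 0.50775901 -0.21634941  0.12005971] [ 0.54742504 -0.17703688  0.12840977]
[0.12434748 0.12657367 0.12746525]
```

View pics/w1.png

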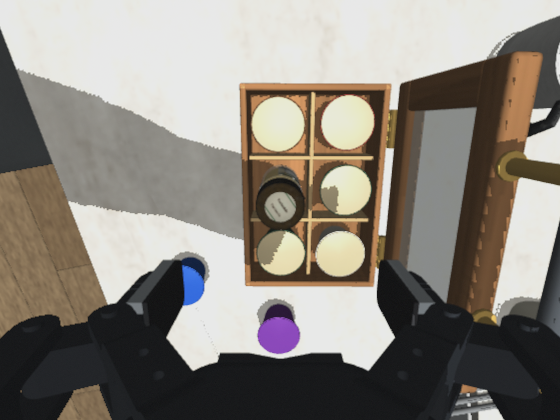

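The wrist view shows the jar cap at (280,203), between the two open fingers, with the box square to the tool. The measured jar centre agrees to about 3 mm across all three cameras. I'll descend and grip.

```bash
python3 -m inch '[[0,0,1,0],[0,0,1,0],[0,0,1,0],[0,0,1,0],[0,0,1,0],[0,0,1,0],[0,0,0.7,0],[0,0,0.6,0],[0,0,0,0]]' && python3 -m inch '[[0,0,0,0],[0,0,0,0],[0,0,0,0],[0,0,0,0],[0,0,0,0],[0,0,0,0],[0,0,0,0],[0,0,0,0]]' 1
```

```text
clock: 3.02
position: [0.5277, -0.1998, 0.0846]
ee_rot: [-2.434, -1.984, 0.001]
wrist_force: [0.4, 0.7, -0.6]
opening: 0.998
grasp_force: 0.0
clock: 4.03
position: [0.5282, -0.2001, 0.086]
ee_rot: [2.434, 1.984, 0.001]
wrist_force: [-0.4, 0.6, 5.9]
opening: 0.463
grasp_force: 60.0
```

```bash
python3 -m inch '[[0,0,-0.4,0],[0,0,-0.8,0],[0,0,-1,0],[0,0,-1,0],[0,0,-1,0],[0,0,-0.6,0],[0,0,-0.2,0],[0,0,0,0]]' && python3 -m inch '[[0.4,-0.25,0,0],[0.86,-0.51,0,0],[0.86,-0.51,0,0],[0.86,-0.51,0,0],[0.86,-0.51,0,0],[0.86,-0.51,0,0],[0.86,-0.51,0,0],[0.86,-0.51,0,0],[0.86,-0.51,0,0],[0.86,-0.51,0,0],[0.86,-0.51,0,0],[0.86,-0.51,0,0],[0.86,-0.51,0,0],[0.86,-0.51,0,0],[0.86,-0.51,0,0],[0.86,-0.51,0,0],[0.86,-0.51,0,0],[0.86,-0.51,0,0],[0.46,-0.26,0,0],[0,0,0,0]]'; python3 - <<'E'
from h import *
p,d=read_camera("side");cv2.imwrite("pics/s2.png",p[:,:,::-1])
s=read_state();print(s['position'],s['opening'],s['wrist_force'])
E
```

```text
clock: 5.03
position: [0.5279, -0.2, 0.185]
ee_rot: [-2.435, -1.985, 0.0]
wrist_force: [0.7, -0.6, -2.1]
opening: 0.465
grasp_force: 60.5
clock: 7.52
position: [0.4104, 0.1408, 0.1853]
ee_rot: [2.434, 1.986, 0.0]
wrist_force: [-0.4, -0.2, -2.4]
opening: 0.464
grasp_force: 60.5
[0.41063087 0.1404147  0.185304  ] 0.4631349173751902 [-0.02128752  0.13429419 -0.94612089]
```

View pics/s2.png

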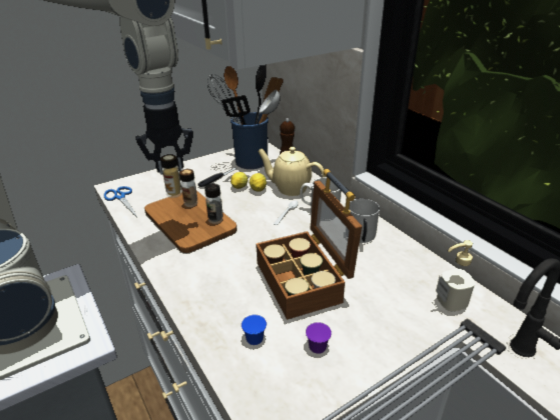

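The side view shows the jar held upright at (171,178) over the free part of the board, and its compartment in the box is empty. I'll lower it slowly near contact.

```bash
python3 -m inch '[[0,0,0.5,0],[0,0,1,0],[0,0,1,0],[0,0,1,0],[0,0,0.7,0],[0,0,0.3,0],[0,0,0.2,0],[0,0,0.1,0],[0,0,0,0],[0,0,0,0]]'
```

```text
clock: 8.82
position: [0.4108, 0.1403, 0.0896]
ee_rot: [2.435, 1.985, 0.001]
wrist_force: [0.6, -0.3, -1.2]
opening: 0.463
grasp_force: 60.6
```

```bash
python3 -m inch '[[0,0,0.1,0],[0,0,0.05,0],[0,0,0.05,0],[0,0,0,0],[0,0,0,0]]'
```

```text
clock: 9.45
position: [0.4106, 0.1404, 0.0859]
ee_rot: [2.435, 1.985, 0.001]
wrist_force: [-3.9, -0.1, 9.3]
opening: 0.463
grasp_force: 61.6
```

```bash
python3 -m inch '[[0,0,0,0],[0,0,0,0],[0,0,0,0],[0,0,0,0]]' -0.5 && python3 -m inch '[[0,0,-0.3,0],[0,0,-0.6,0],[0,0,-1,0],[0,0,-1,0],[0,0,-1,0],[0,0,-1,0],[0,0,-1,0],[0,0,-1,0],[0,0,-1,0],[0,0,-1,0],[0,0,-1,0],[0,0,0,0]]'; python3 - <<'E'
from h import *
for n in("scene","side"):
    p,d=read_camera(n);P=pts(n,d);X,Y,Z=np.moveaxis(P,-1,0)
    m=((d>0)&(Z>.118)&(Z<.132)&(X>.36)&(X<.54)&(Y>.04)&(Y<.3)).astype(np.uint8)
    k,l,st,ce=cv2.connectedComponentsWithStats(m)
    for i in range(1,k):
        if st[i,4]>20:q=P[l==i];print(n,st[i],((q.min(0)+q.max(0))/2).round(3),q[:,2].max().round(3))
cv2.imwrite("pics/s3.png",p[100:300,80:400,::-1])
E
```

```text
clock: 9.95
position: [0.4106, 0.1403, 0.0852]
ee_rot: [-2.435, -1.985, 0.0]
wrist_force: [0.7, -0.2, 1.0]
opening: 0.752
grasp_force: 0.0
clock: 11.45
position: [0.4111, 0.1404, 0.285]
ee_rot: [2.434, 1.984, 0.004]
wrist_force: [0.0, 0.4, -0.9]
opening: 0.747
grasp_force: 0.0
scene [200 169  12   9  78] [0.478 0.226 0.124] 0.13
scene [184 185  14   8  84] [0.409 0.138 0.124] 0.128
scene [217 184  13   8  88] [0.503 0.109 0.123] 0.129
side [179 169  15   9 118] [0.479 0.228 0.125] 0.131
side [204 183  16  12 142] [0.501 0.113 0.125] 0.132
side [166 189  16  11 145] [0.408 0.141 0.124] 0.13
```

View pics/s3.png

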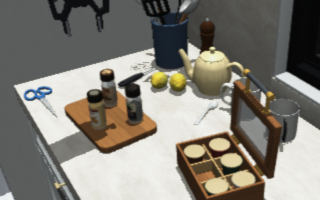

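The crop shows all three jars upright on the board, and the measured caps are at the right height. For the bar, I'll move away from the cabinet first, then over to a point above the bar.

```bash
python3 -m inch '[[-0.5,0,-0.7,0],[-1,0,-0.7,0],[-1,0,-0.6,0],[-1,0,0,0],[-1,0,0,0],[-1,0,0,0],[-1,0,0,0],[-1,0,0,0],[-0.5,0,0,0]]' && python3 -m inch '[[-0.5,0.5,0,0],[-0.5,1,0,0],[-0.5,1,0,0],[-0.5,1,0,0],[-0.5,1,0,0],[-0.5,1,0,0],[-0.5,1,0,0],[-0.5,1,0,0],[-0.5,1,0,0],[-0.5,1,0,0],[-0.5,1,0,0],[-0.5,1,0,0],[-0.5,1,0,0],[-0.5,1,0,0],[-0.5,1,0,0],[-0.1,0.5,0,0],[0,0,0,0],[0,0,0,0]]'; python3 - <<'E'
from h import *
from scipy.spatial.transform import Rotation as Ro
s=read_state();p,d=read_camera("wrist");cv2.imwrite("pics/w4.png",p[:,:,::-1])
R=Ro.from_rotvec(s['ee_rot']).as_matrix();print(s['position'])
c=get_calibration("wrist");M=c['mount'];v,u=np.mgrid[:420,:560]
P=np.stack([(u-c['cx'])/c['fx']*d,(v-c['cy'])/c['fy']*d,d],-1)@M[:3,:3].T+M[:3,3]
W=P@R.T+s['position']
m=(d>0)&(abs(W[...,2]-.25)<.015)&(abs(P[...,1])<.03)&(abs(P[...,0])<.1)
print("tool-frame bar",m.sum(),np.percentile(P[m],[2,50,98],axis=0).round(4),W[m].mean(0),W[m].max(0))
t=m&(W[...,2]>np.percentile(W[m][:,2],90));print("top ridge tool",P[t].mean(0),"world",W[t].mean(0))
E
```

```text
clock: 12.68
position: [0.3779, -0.0175, 0.3236]
ee_rot: [2.436, 1.983, -0.0]
wrist_force: [-0.3, 0.9, -0.6]
opening: 0.754
grasp_force: 0.0
clock: 14.92
position: [0.6416, -0.2259, 0.3227]
ee_rot: [-2.435, -1.984, 0.0]
wrist_force: [-0.3, -0.3, -0.2]
opening: 0.749
grasp_force: 0.0
[ 0.64163272 -0.22593469  0.32273792]
tool-frame bar 3070 [[-0.052  -0.0049  0.0643]
 [ 0.0103  0.0015  0.067 ]
 [ 0.0616  0.0077  0.0717]] [ 0.64470086 -0.21824333  0.25547758] [ 0.66248815 -0.16344306  0.25957059]
top ridge tool [0.01492968 0.00156542 0.06471747] world [ 0.64613396 -0.21160575  0.25802226]
```

View pics/w4.png

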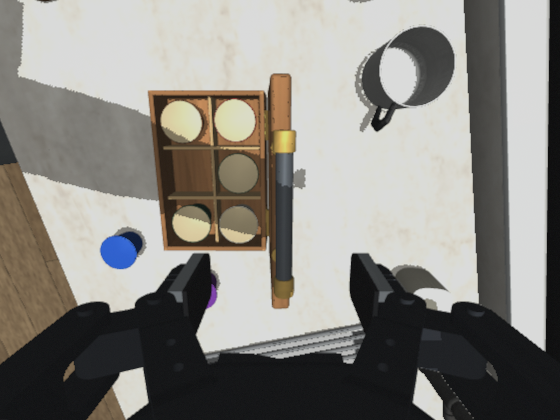

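The wrist view shows the bar from (285,135) to (284,285), midway between the fingers and parallel to the pads. Its axis is 1.4 mm off along tool y, with the top at z≈0.258. I'll descend and grip.

```bash
python3 -m inch '[[0.2,0.07,0.5,0],[0,0,1,0],[0,0,1,0],[0,0,1,0],[0,0,0.6,0],[0,0,0.2,0],[0,0,0,0]]' && python3 -m inch '[[0,0,0,0],[0,0,0,0],[0,0,0,0],[0,0,0,0],[0,0,0,0],[0,0,0,0],[0,0,0,0],[0,0,0,0]]' 1
```

```text
clock: 15.85
position: [0.6438, -0.2222, 0.2376]
ee_rot: [2.435, 1.985, 0.0]
wrist_force: [-0.5, 0.4, -0.4]
opening: 0.753
grasp_force: 0.0
clock: 16.85
position: [0.6439, -0.2223, 0.2378]
ee_rot: [2.434, 1.984, 0.001]
wrist_force: [1.5, -0.1, 5.7]
opening: 0.112
grasp_force: 58.8
```

```bash
python3 - <<'E'
import numpy as np
r=.1802;e=np.r_[0,np.linspace(.5,27.5,28),28]/28;p=1.57+.106-1.632*e
y=-np.cos(p)*r/.02;z=-np.sin(p)*r/.02
print([[0,round(a,2),round(b,2),0] for a,b in zip(np.diff(y),np.diff(z))]); print(y[-1]-y[0],z[-1]-z[0])
E
```

```text
[[0, np.float64(-0.26), np.float64(-0.02), 0], [0, np.float64(-0.52), np.float64(-0.02), 0], [0, np.float64(-0.53), np.float64(0.01), 0], [0, np.float64(-0.52), np.float64(0.04), 0], [0, np.float64(-0.52), np.float64(0.07), 0], [0, np.float64(-0.52), np.float64(0.1), 0], [0, np.float64(-0.51), np.float64(0.13), 0], [0, np.float64(-0.5), np.float64(0.16), 0], [0, np.float64(-0.49), np.float64(0.19), 0], [0, np.float64(-0.48), np.float64(0.21), 0], [0, np.float64(-0.47), np.float64(0.24), 0], [0, np.float64(-0.45), np.float64(0.27), 0], [0, np.float64(-0.44), np.float64(0.29), 0], [0, np.float64(-0.42), np.float64(0.32), 0], [0, np.float64(-0.4), np.float64(0.34), 0], [0, np.float64(-0.38), np.float64(0.37), 0], [0, np.float64(-0.36), np.float64(0.39), 0], [0, np.float64(-0.33), np.float64(0.41), 0], [0, np.float64(-0.31), np.float64(0.43), 0], [0, np.float64(-0.28), np.float64(0.44), 0], [0, np.float64(-0.26), np.float64(0.46), 0], [0, np.float64(-0.23), np.float64(0.47), 0], [0, np.float64(-0.2), np.float64(0.48), 0], [0, np.float64(-0.17), np.float64(0.5), 0], [0, np.float64(-0.14), np.float64(0.51), 0], [0, np.float64(-0.11), np.float64(0.51), 0], [0, np.float64(-0.08), np.float64(0.52), 0], [0, np.float64(-0.05), np.float64(0.52), 0], [0, np.float64(-0.02), np.float64(0.26), 0]]
-9.947417287460402 8.563873378934005
```

```bash
python3 -m inch '[[0,-0.26,-0.02,0],[0,-0.52,-0.02,0],[0,-0.53,0.01,0],[0,-0.52,0.04,0],[0,-0.52,0.07,0],[0,0,0,0]]'
```

```text
clock: 17.6
position: [0.5967, -0.2126, 0.2361]
ee_rot: [-2.435, -1.984, 0.001]
wrist_force: [-2.1, 0.9, 6.7]
opening: 0.116
grasp_force: 61.6
```

Forces are low, so I'll continue along the arc.

```bash
python3 -m inch '[[0,-0.52,0.1,0],[0,-0.51,0.13,0],[0,-0.5,0.16,0],[0,-0.49,0.19,0],[0,-0.48,0.21,0],[0,-0.47,0.24,0],[0,-0.45,0.27,0],[0,0,0,0]]' && python3 -m inch '[[0,-0.44,0.29,0],[0,-0.42,0.32,0],[0,-0.4,0.34,0],[0,-0.38,0.37,0],[0,-0.36,0.39,0],[0,-0.33,0.41,0],[0,0,0,0]]'
```

```text
clock: 18.6
position: [0.5285, -0.1984, 0.2091]
ee_rot: [-2.434, -1.983, 0.004]
wrist_force: [-6.2, -0.2, 5.1]
opening: 0.114
grasp_force: 59.6
clock: 19.48
position: [0.4841, -0.1893, 0.166]
ee_rot: [-2.434, -1.983, 0.001]
wrist_force: [3.5, -1.4, -6.0]
opening: 0.11
grasp_force: 58.5
```

```bash
python3 -m inch '[[0,-0.31,0.43,0],[0,-0.28,0.44,0],[0,-0.26,0.46,0],[0,-0.23,0.47,0],[0,-0.2,0.48,0],[0,-0.17,0.5,0],[0,0,0,0]]' && python3 -m inch '[[0,-0.14,0.51,0],[0,-0.11,0.51,0],[0,-0.08,0.5,0],[0,-0.05,0.3,0],[0,0,0.1,0],[0,0,0,0]]'
```

```text
clock: 20.35
position: [0.4575, -0.1838, 0.111]
ee_rot: [2.434, 1.984, 0.003]
wrist_force: [12.0, -0.3, -6.2]
opening: 0.11
grasp_force: 58.6
clock: 21.1
position: [0.4514, -0.1826, 0.0737]
ee_rot: [2.432, 1.983, 0.006]
wrist_force: [13.5, 0.4, -0.9]
opening: 0.109
grasp_force: 58.4
```

```bash
python3 -m inch '[[0,0.05,0.15,0],[0,0.05,0.15,0],[0,0,0.1,0],[0,0,0,0],[0,0,0,0]]'
```

```text
clock: 21.72
position: [0.4515, -0.1827, 0.0703]
ee_rot: [2.431, 1.982, 0.003]
wrist_force: [-13.5, 11.1, 66.1]
opening: 0.114
grasp_force: 66.7
```

```bash
python3 -m inch '[[0,0,-0.1,0],[0,0,-0.05,0],[0,0,0,0]]' && python3 -m inch '[[0,0,0,0],[0,0,0,0],[0,0,0,0]]' 0.35 && python3 -m inch '[[0,0,-0.5,0],[0,0,-0.8,0],[0,0,-1,0],[0,0,-1,0],[0,0,-1,0],[0,0,-1,0],[0,0,-1,0],[0,0,-1,0],[0,0,0,0]]'; python3 - <<'E'
from h import *
for n in("side","scene"):
    p,d=read_camera(n);P=pts(n,d);o=np.array([.559,-.208]);c,s=np.cos(-.203),np.sin(-.203)
    lx=(P[...,:2]-o)@[c,s];ly=(P[...,:2]-o)@[-s,c];Z=P[...,2]
    hsv=cv2.cvtColor(p,cv2.COLOR_RGB2HSV)
    w=(d>0)&(abs(lx)<.066)&(abs(ly)<.097)&(hsv[...,0]<22)&(hsv[...,1]>90)
    for a in np.arange(-.065,.066,.0186):
        m=w&(lx>=a)&(lx<a+.0186)&(Z>.078);print(n,round(a,3),m.sum(),np.median(Z[m]).round(4) if m.any() else 0)
cv2.imwrite("pics/s5.png",cv2.resize(cv2.cvtColor(read_camera("side")[0],4)[130:330,130:410],None,fx=2.5,fy=2.5))
E
```

```text
clock: 22.1
position: [0.4513, -0.1826, 0.0707]
ee_rot: [2.433, 1.983, 0.002]
wrist_force: [-4.3, 5.4, 32.6]
opening: 0.109
grasp_force: 63.2
clock: 22.48
position: [0.4504, -0.1823, 0.0677]
ee_rot: [-2.434, -1.984, 0.001]
wrist_force: [0.2, -0.8, -0.2]
opening: 0.322
grasp_force: 0.0
clock: 23.6
position: [0.4516, -0.1829, 0.2157]
ee_rot: [2.433, 1.983, 0.001]
wrist_force: [-0.2, -0.9, -0.1]
opening: 0.324
grasp_force: 0.0
side -0.065 492 0.0887
side -0.046 138 0.0881
side -0.028 133 0.0882
side -0.009 138 0.0878
side 0.009 127 0.0882
side 0.028 260 0.0886
side 0.047 391 0.0888
side 0.065 0 0
scene -0.065 297 0.0864
scene -0.046 78 0.0858
scene -0.028 67 0.0856
scene -0.009 70 0.0856
scene 0.009 68 0.0858
scene 0.028 138 0.0861
scene 0.047 267 0.0861
scene 0.065 0 0
```

View pics/s5.png

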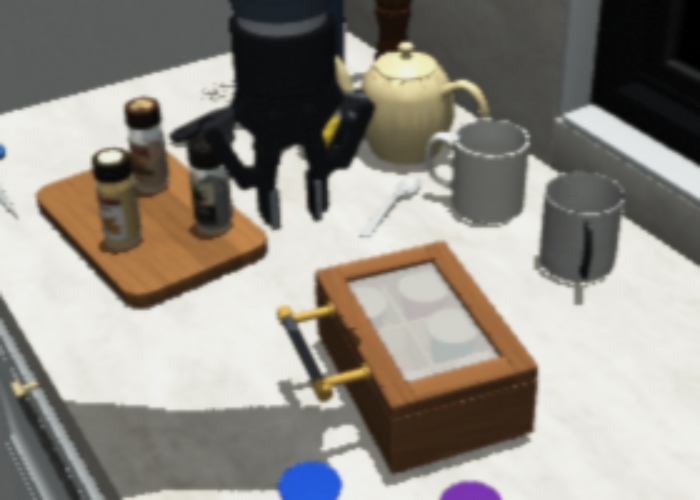

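The lid's top is level from front to back (slope under 1 mm over 130 mm, height about 87 mm), so it is closed. All three jars stand on the board, and the gripper is clear.

```bash
python3 -c "from station import *;print(sign_off())"
```

```text
the job is handed in; nothing more can be done
None
```

The job is handed in at about 24 s of the 61 s allowed: the brown jar stands on the board with the other two, and the lid was lowered gently and measures flat and closed over the pods; the judge's verdict was not shown.

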